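Load the sloped tin racks

TASK

First lift both metal tins out of the plywood trough and stand them upright on the free worktop, for instance between the trough and the racks, letting go of both. Then put each upright and lengthwise into the sloped wooden rack whose lane fits it (the wide tin in the wide lane, the narrow tin in the narrow lane; the lane walls only leave room to hold it by its two ends), and slide it down the lane until it rests fully against the back stop under the lip. Leave the jars and the mug where they stand.

Things in the scene. Friction and masses are not known exactly. Their poses are not given: they have to be found in the camera images.
- tin_wide_mid (a point): Centre (half-way up) of the wide tin, a closed plain metal box with a flat slip lid, 66 mm long (its x) by 58 mm wide (its y) by 56 mm tall (z up), about 0.16 kg (0.11 to 0.22). It starts upright in the trough with its 66 mm length across the trough. It looks the same either way round.
- tin_narrow_mid (a point): Centre (half-way up) of the narrow tin, a closed plain metal box with a flat slip lid, 66 mm long (its x) by 44 mm wide (its y) by 56 mm tall (z up), about 0.16 kg (0.11 to 0.22). It starts upright in the trough with its 66 mm length across the trough. It looks the same either way round.
- tin_wide: The wide tin, origin at the centre of its underside, axes as for its centre.
- tin_narrow: The narrow tin, origin at the centre of its underside, axes as for its centre.
- lane_wide: Tilted lane of the wide wooden rack (fixed). Origin: on the lane's floor, mid-length, mid-width, 45 mm above the worktop. x runs down the slope (12 degrees) away from the robot, y across, z square to the floor. Floor 220 mm long (x -110 to +110), 66 mm wide inside; side walls 6 mm thick, 50 mm high; open on top and at the upper end, where the walls reach 117 mm above the worktop.
- lane_narrow: Tilted lane of the narrow wooden rack (fixed). Origin: on the lane's floor, mid-length, mid-width, 45 mm above the worktop. x runs down the slope (12 degrees) away from the robot, y across, z square to the floor. Floor 220 mm long (x -110 to +110), 52 mm wide inside; side walls 6 mm thick, 50 mm high; open on top and at the upper end, where the walls reach 117 mm above the worktop.
- stop_wide (a point): Foot of the wide lane's back stop: on the lane floor, mid-width, lane x = +105 mm; same axes. A lip juts 22 mm up-slope over it, from 67 to 72 mm above the floor, so a tin cannot be lowered in right at the stop. A tin home has its centre 33 mm up-slope of this point, 28 mm above the floor. Tins do not slide by themselves; they need a light push (a few N).
- stop_narrow (a point): Foot of the narrow lane's back stop: on the lane floor, mid-width, lane x = +105 mm; same axes. A lip juts 22 mm up-slope over it, from 67 to 72 mm above the floor, so a tin cannot be lowered in right at the stop. A tin home has its centre 33 mm up-slope of this point, 28 mm above the floor. Tins do not slide by themselves; they need a light push (a few N).
- trough: Plywood trough, fixed. Origin at the centre of its underside on the worktop; x along its 280 mm length, y across. Floor 10 mm thick; long walls (inner faces 74 mm apart) rise to 62 mm, just below the tins' tops at 66 mm; ends only 16 mm high. The tins stand about 55 mm either side of its middle and can only be taken across their width, fingers apart along the trough.
- spice_jar: Bystander to leave alone: a white-capped spice jar, 47 mm across, 98 mm tall. Origin at the centre of its underside.
- mug: Bystander to leave alone: striped mug, 82 mm across without its handle, 94 mm tall. Origin at the centre of its underside.
- chilli_jar: Bystander to leave alone: a squat glass jar with a red lid, 66 mm across, 100 mm tall. Origin at the centre of its underside.
Not all that is in view belongs to the job. Leave any yellow look-alike of the tin_wide alone.

How it is judged:
By the outcome, as a careful person would: the job done as asked, in the order asked, and still so for the second after the job is handed in, with the robot touching nothing.
It also fails if it takes over 72 s, if anything falls off the work surface, if the arm or the gripper's body presses on something with over 40 N, if the wrist force passes 120 N, or if a joint passes its speed limit or range.

ROBOT

A 6-joint arm with a two-finger parallel gripper is mounted at the origin on a cart in front of the work surface, level with it; the furniture and walls round the work are solid. World frame = base frame: x ahead of the robot, y to its left, z up, the work surface at z = 0. Lengths are in m, angles in rad, forces in N, time in s.
With the tool pointing down it reaches from about 0.15 to 0.775 m from the base axis. Payload 6.1 kg.
Tool frame: the origin (TCP) lies midway between the tips of the shut fingers; the grasp point (between the pads) lies 19 mm behind it; z points along the fingers, y is the line along which they close (so a half turn about z gives the same grasp; the last joint's range is limited). The gripper opens to 85 mm and grips with 20 to 120 N. Pads are 22 mm wide; open, the fingers measure 114 mm over their backs; the gripper's body (76 mm by 85 mm) begins 54 mm behind the grasp point. The pads swing forward as they close: fully open they stand 13 mm farther back than shut.
Start: joints at [1.234, 0.126, -0.04, 1.405, 0, 1.571], TCP at [0.173, 0.495, 0.198] pointing down, gripper open.
Joint ranges: [-2.72, 2.72], [-0.95, 1.95], [-1.27, 1.35], [-1.78, 2.02], [-1.46, 1.47], [-3.14, 3.14]. Speed limits (rad/s): [2.39, 2.39, 3.01, 3.14, 3.14, 3.14].

INTERFACE

Orientations are given as a unit quaternion [x, y, z, w].
In Python, from workcell import observe, imaging, workorder gives the robot as it stands.
- The arm moves only by the shell command python3 -m handwheel 'ROWS' [FORCE]. ROWS is JSON, a list that holds one entry, the list of rows, each a list of 5 numbers: the opening, from -1 (shut) to 1 (fully open), then the shift along the tool's x, y, z in units of 200 mm (1.0 is 200 mm), then the turn about the tool's z in units of pi rad (1.0 is pi rad). In form: [[[hand, tx, ty, tz, spin], ...]]. A call has 1 to 12 rows; each row shifts and turns the commanded pose from where the row before left it, along the tool's axes as they then stand; what a row does not reach is not made up. A row lasts 1/10 s, in which the tool goes at most 50 mm and 8.59 degrees, less where a joint would pass 70% of its speed; a pose out of reach is approached as far as the arm can. A call with a number of a shift or a turn outside -1 to 1 is refused whole. A call with a gripper value outside its range is refused whole. The fingers move at their own pace and stop on an object; FORCE is the grip in N (left out, the last holds). Time passes only in rows, so rows that do not move let the fingers close. It gives the time, the measured TCP pose, the force, the opening and the grip force at its end, in the units of the state.
- observe(): the state, without advancing time (a new reading comes with each control period).
- imaging.read_camera(name): name is "scene" or "side" or "wrist"; returns the picture (480x640x3 uint8, red, green, blue); there is no depth.
- imaging.calibration(name): a dict with "fx", "fy", "cx", "cy" (pixels), "extrinsics" (4x4, takes a point from camera to world coordinates). Camera axes: x right, y up, looking along -z (the intrinsics and any distortion apply to the point x, -y, -z); pixel columns grow to the right and rows downward; lengths in m; the calibration is good to about 2 mm. A picture is of the moment at which its call begins: read the wrist's pose just before it. calibration takes no time and is no camera call; for the wrist camera it gives the pose at the moment of the call.
- workorder.close_job(): hands the job in; it is judged then, once.
The state is a dict: "time": time; "joint_positions": joint angles; "joint_vel": joint speeds; "tau": joint torques, N m; "tcp_pos": TCP position; "tool_rot": TCP orientation; "ft_force": force on the tool from outside, world axes, zero at the start; "ft_torque": the same for the moment, N m; "finger_gap": finger opening in m; "grip_force": force on a finger pad.
Only numpy, scipy, OpenCV 4.12 (cv2) and the standard library are available. Lean on these libraries where they do the work, as an engineer would, in place of code of your own. Each camera call takes 0.05 s, during which the arm holds its last target. There are 200 camera calls.

## Working session

There is one attempt and no reset: what is moved stays moved. The work goes in short steps, Python scripts to look and compute and a shell command to move; the robot and the scene stay as the last step left them, time stands still between calls to the robot, and variables do not carry over. Pictures are saved under pics/ and viewed, at most 10 in all, crops included, and the job is handed in when it is done.

```bash
mkdir -p pics; ls; python3 - <<'E'
from workcell import observe, imaging
import cv2,numpy as np
s=observe();print(s['time'],s['tcp_pos'],s['tool_rot'],s['finger_gap'])
for n in('scene','side'):
    im=imaging.read_camera(n);cv2.imwrite(f'pics/{n}0.png',im[:,:,::-1]);c=imaging.calibration(n)
    print(n,{k:(np.round(v,4).tolist() if k=='extrinsics' else v) for k,v in c.items()})
im=imaging.read_camera('wrist');cv2.imwrite('pics/wrist0.png',im[:,:,::-1]);c=imaging.calibration('wrist');print(c)
E
```

```text
pics
0.0 [0.17334083 0.49506527 0.19734751] [ 1.67593405e-01  9.85855885e-01 -7.81054697e-04 -1.23759501e-04] 0.0849725557313882
scene {'fx': 588.4690353918896, 'fy': 588.4690353918896, 'cx': 317.87317325348556, 'cy': 241.4132052351827, 'extrinsics': [[0.9562, 0.2107, -0.2032, 0.2444], [-0.2927, 0.6825, -0.6697, -1.2381], [-0.0024, 0.6999, 0.7143, 1.2604], [0.0, 0.0, 0.0, 1.0]]}
side {'fx': 526.2635184154034, 'fy': 526.2635184154034, 'cx': 319.049239555195, 'cy': 245.30287244966038, 'extrinsics': [[0.9304, 0.1868, -0.3153, 0.0903], [-0.366, 0.5153, -0.7749, -1.3008], [0.0177, 0.8364, 0.5478, 0.9259], [0.0, 0.0, 0.0, 1.0]]}
{'fx': 361.3364461523383, 'fy': 361.3364461523383, 'cx': 313.60584195903647, 'cy': 234.0015173071496, 'extrinsics': array([[ 0.33123249, -0.89956057, -0.28473815,  0.09971393],
       [ 0.94354821,  0.31536022,  0.10131486,  0.52124309],
       [-0.00134377, -0.30222295,  0.95323632,  0.37442549],
       [ 0.        ,  0.        ,  0.        ,  1.        ]])}
```

View pics/scene0.png

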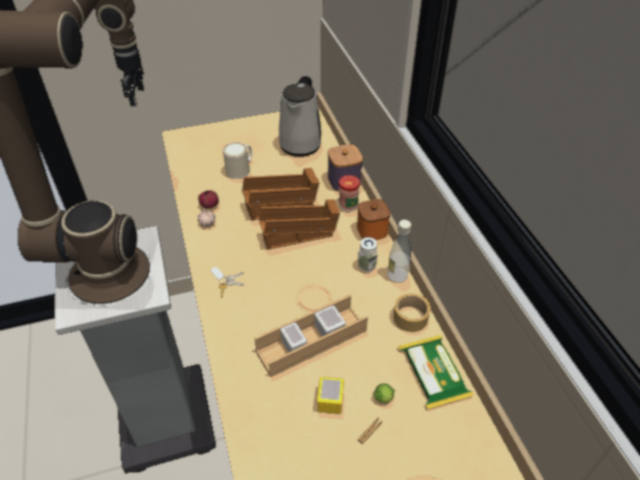

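View pics/side0.png

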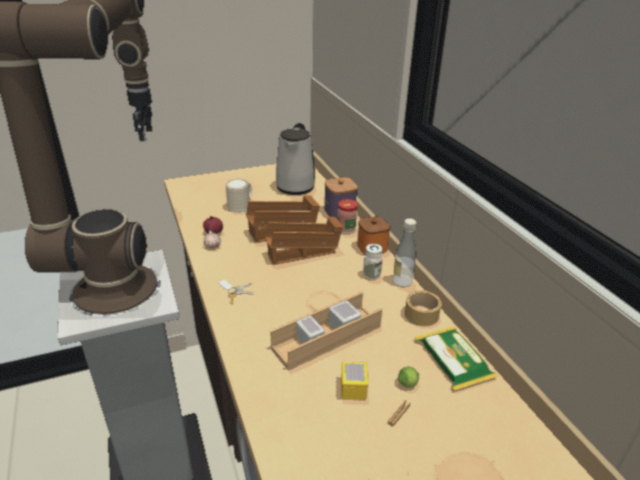

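The scene view shows the trough around (312,335), with tins at about (293,335) and (330,320). The racks are at about (280,190) and (300,222), and the mug, jars and a yellow decoy at (331,395) are also in view. Next I'll measure on the zoomed scene.

```bash
cat > h.py <<'E'
from workcell import observe, imaging
import cv2,numpy as np
from scipy.spatial.transform import Rotation as R
def snap(n,f):
    c=imaging.calibration(n);im=imaging.read_camera(n);np.savez('pics/'+f+'.npz',im=im,E=c['extrinsics'],k=[c['fx'],c['fy'],c['cx'],c['cy']],d=np.array(c.get('dist',c.get('distortion',0)),dtype=object) ,allow_pickle=True)
    cv2.imwrite('pics/'+f+'.png',im[:,:,::-1]);return im,c
def ray(c,uv):
    d=np.array([(uv[0]-c['cx'])/c['fx'],-(uv[1]-c['cy'])/c['fy'],-1]);E=np.array(c['extrinsics']);return E[:3,3],E[:3,:3]@d
def onz(c,uv,z):
    o,d=ray(c,uv);return o+d*(z-o[2])/d[2]
def proj(c,p):
    E=np.array(c['extrinsics']);q=E[:3,:3].T@(np.array(p)-E[:3,3]);return np.array([c['cx']+c['fx']*q[0]/-q[2],c['cy']-c['fy']*q[1]/-q[2]])
E
python3 - <<'E'
from h import *
c=imaging.calibration('scene');im=cv2.imread('pics/scene0.png')
a=cv2.resize(im[155:255,225:395],None,fx=4.7,fy=4.7,interpolation=cv2.INTER_CUBIC)[:,:800]
cv2.imwrite('pics/rk.png',a)
hsv=cv2.cvtColor(im,cv2.COLOR_BGR2HSV);m=((hsv[...,1]<60)&(hsv[...,2]>110)).astype(np.uint8)
m[:300]=0;m[365:]=0;m[:,:250]=0;m[:,375:]=0
for k in cv2.findContours(m,0,1)[0]:
    if cv2.contourArea(k)>60:
        r=cv2.minAreaRect(k);print(r,onz(c,r[0],.066).round(4));b=np.array([onz(c,p,.066)[:2] for p in cv2.boxPoints(r)]);print(b.round(4).tolist(),np.linalg.norm(b-np.roll(b,1,0),axis=1).round(4))
for p in [(258,352),(268,371),(352,302),(367,325)]: print(p,onz(c,p,.062).round(3))
cw=imaging.calibration('wrist');print(cw['extrinsics'].round(3).tolist(), R.from_quat(observe()['tool_rot']).as_matrix().round(3).tolist())
E
```

```text
((293.2122497558594, 335.382080078125), (25.544816970825195, 19.037200927734375), 60.945396423339844) [ 0.4317 -0.4095  0.066 ]
[[0.4024, -0.3799], [0.4495, -0.3647], [0.4604, -0.4385], [0.4147, -0.4523]] [0.0734 0.0495 0.0746 0.0477]
((329.6000061035156, 318.7000427246094), (24.149532318115234, 24.59674835205078), 63.43495178222656) [ 0.5327 -0.3874  0.066 ]
[[0.498, -0.3592], [0.5625, -0.342], [0.5668, -0.4151], [0.5043, -0.4306]] [0.0717 0.0667 0.0732 0.0644]
(258, 352) [ 0.338 -0.428  0.062]
(268, 371) [ 0.349 -0.487  0.062]
(352, 302) [ 0.606 -0.351  0.062]
(367, 325) [ 0.617 -0.431  0.062]
[[0.331, -0.9, -0.285, 0.1], [0.944, 0.315, 0.101, 0.521], [-0.001, -0.302, 0.953, 0.374], [0.0, 0.0, 0.0, 1.0]] [[-0.944, 0.33, -0.0], [0.33, 0.944, -0.001], [-0.0, -0.001, -1.0]]
```

View pics/rk.png

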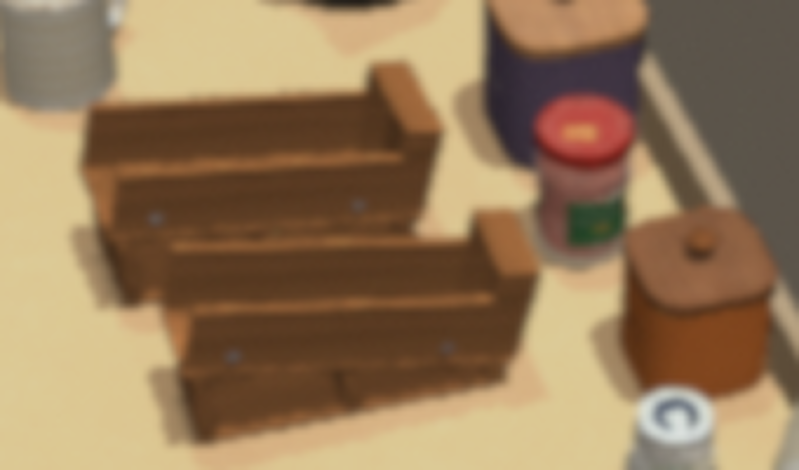

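The crop shows the wide rack at the back, with its upper end on the left at about (85,165) to (115,180). The narrow rack is in front, with its upper end at about (165,300) to (187,318) and its stop on the right.

```bash
python3 - <<'E'
from h import *
c=imaging.calibration('scene')
f=lambda p:(p[0]/4.7+225,p[1]/4.7+155)
# wall tops: upper end z=.117
for n,p,z in [('N near up',(187,318),.117),('N far up',(167,247),.117),('N near top low',(497,300),.08),('N lipL',(478,212),.09),('N lipR',(535,275),.09),('W near up',(115,183),.117),('W far up',(88,108),.117),('W near low',(403,157),.08),('W lipL',(372,66),.09),('W lipR',(440,130),.09)]:
    print(n,onz(c,f(p),z).round(3))
E
```

```text
N near up [ 0.449 -0.051  0.117]
N far up [0.452 0.013 0.117]
N near top low [ 0.643 -0.054  0.08 ]
N lipL [0.653 0.017 0.09 ]
N lipR [ 0.669 -0.05   0.09 ]
W near up [0.434 0.081 0.117]
W far up [0.433 0.159 0.117]
W near low [0.626 0.094 0.08 ]
W lipL [0.63  0.179 0.09 ]
W lipR [0.654 0.101 0.09 ]
```

```bash
python3 -m handwheel '[[[1,-0.18,-0.137,-0.045,0],[1,-0.18,-0.137,-0.045,0],[1,-0.18,-0.137,-0.045,0],[1,-0.18,-0.137,-0.045,0],[1,-0.18,-0.137,-0.045,0],[1,-0.18,-0.137,-0.045,0],[1,-0.18,-0.137,-0.045,0],[1,-0.18,-0.137,-0.045,0],[1,-0.18,-0.137,-0.045,0],[1,-0.18,-0.137,-0.045,0],[1,-0.18,-0.137,-0.045,0],[1,-0.18,-0.137,-0.045,0]]]' && python3 -m handwheel '[[[1,-0.15,-0.1,0,0],[1,0,0,0,0.047],[1,0,0,0,0.047],[1,0,0,0,0.047],[1,0,0,0,0.047],[1,0,0,0,0.047],[1,0,0,0,0.047],[1,0,0,0,0.047],[1,0,0,0,0]]]' 
python3 - <<'E'
from h import *
s=observe();print(s['time'],s['tcp_pos'],R.from_quat(s['tool_rot']).as_matrix().round(3).tolist())
snap('wrist','w1')
E
```

```text
time: 1.35
tcp_pos: [0.4731, 0.0406, 0.3064]
tool_rot: [0.168, 0.986, 0.0, 0.0]
ft_force: [1.4, 0.3, 1.0]
finger_gap: 0.0855
grip_force: 0.0
time: 2.25
tcp_pos: [0.4942, 0.0136, 0.3058]
tool_rot: [0.633, 0.774, -0.0, -0.0]
ft_force: [-0.4, 0.5, 0.3]
finger_gap: 0.0854
grip_force: 0.0
2.25 [0.49415597 0.01361719 0.30582188] [[-0.199, 0.98, -0.001], [0.98, 0.199, 0.0], [0.0, -0.001, -1.0]]
```

View pics/w1.png

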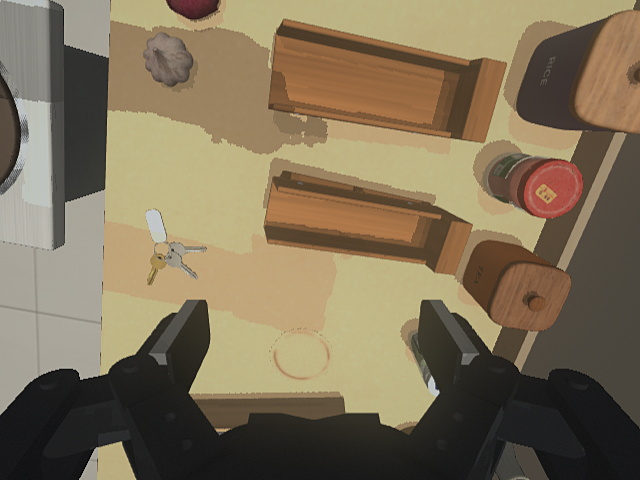

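The wrist view shows both racks lengthwise. The wide one runs from (270,20)-(270,108) to a lip at about (490,60)-(480,140), and the narrow one from (270,175)-(266,240) to (460,220)-(440,272). I'll zoom in for the corners.

```bash
python3 - <<'E'
import cv2
im=cv2.imread('pics/w1.png')[5:280,255:520]
cv2.imwrite('pics/w1z.png',cv2.resize(im,None,fx=2.15,fy=2.15,interpolation=cv2.INTER_CUBIC))
E
```

```text
(no output)
```

View pics/w1z.png

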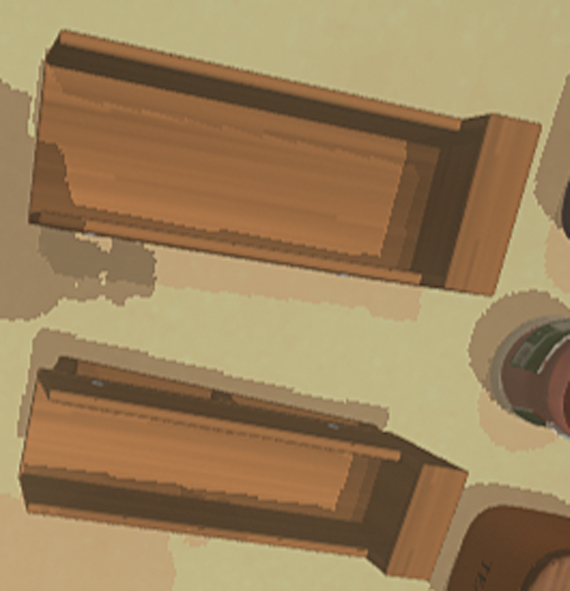

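The crop gives these corners. Wide rack: wall tops at the upper end (61,33) and (30,219), lip up-slope corners (495,113) and (445,290). Narrow rack: wall tops at the upper end (48,392) and (26,511), lip (425,458) and (388,573).

```bash
python3 - <<'E'
from h import *
d=np.load('pics/w1.npz',allow_pickle=True);k=d['k'];c=dict(fx=k[0],fy=k[1],cx=k[2],cy=k[3],extrinsics=d['E'])
cs=imaging.calibration('scene')
f=lambda p:(p[0]/2.15+255,p[1]/2.15+5)
for n,A,B,C,D in [('W',(61,32),(30,220),(495,113),(445,290)),('N',(47,390),(26,512),(425,458),(388,573))]:
    a,b=onz(c,f(A),.117),onz(c,f(B),.117);l,m=onz(c,f(C),.0982),onz(c,f(D),.0982)
    u=(a+b)/2;v=(l+m)/2;w=v-u;yaw=np.arctan2(w[1],w[0]);dr=np.array([np.cos(yaw),np.sin(yaw)])
    print(n,a.round(4),b.round(4),l.round(4),m.round(4),'widths',np.linalg.norm(a-b).round(4),np.linalg.norm(l-m).round(4),'len',np.hypot(*w[:2]).round(4),'yaw',np.degrees(yaw).round(2),
     'edge yaw',np.degrees(np.arctan2(*(l-m)[[1,0]])-np.pi/2).round(1),np.degrees(np.arctan2(*(a-b)[[1,0]])-np.pi/2).round(1))
    print(' origin',((u[:2]+dr*.0972+v[:2]-dr*.0962)/2).round(4))
# distance check of tins
E
```

```text
W [0.4346 0.1675 0.117 ] [0.4339 0.092  0.117 ] [0.6292 0.1784 0.0982] [0.6318 0.1002 0.0982] widths 0.0754 0.0782 len 0.1965 yaw 2.79 edge yaw 1.9 -0.6
 origin [0.5329 0.1345]
N [0.4541 0.0185 0.117 ] [ 0.4541 -0.0439  0.117 ] [0.6484 0.0185 0.0982] [ 0.6489 -0.0465  0.0982] widths 0.0624 0.0651 len 0.1946 yaw -0.37 edge yaw 0.4 0.0
 origin [ 0.5519 -0.0134]
```

```bash
python3 -m handwheel '[[[1,-0.22,-0.042,0.025,0],[1,-0.22,-0.042,0.025,0],[1,-0.22,-0.042,0.025,0],[1,-0.22,-0.042,0.025,0],[1,-0.22,-0.042,0.025,0],[1,-0.22,-0.042,0.025,0],[1,-0.22,-0.042,0.025,0],[1,-0.22,-0.042,0.025,0],[1,-0.22,-0.042,0.025,0],[1,-0.22,-0.042,0.025,0],[1,-0.22,-0.042,0.025,0],[1,0,0,0,0]]]' 
python3 - <<'E'
from h import *
s=observe();print(s['tcp_pos'],R.from_quat(s['tool_rot']).as_matrix().round(3).tolist())
im,c=snap('wrist','w2')
hsv=cv2.cvtColor(im,cv2.COLOR_RGB2HSV);m=((hsv[...,1]<50)&(hsv[...,2]>90)).astype(np.uint8)
for k in cv2.findContours(m,0,1)[0]:
    if cv2.contourArea(k)>800:
        r=cv2.minAreaRect(k);b=np.array([onz(c,p,.066)[:2] for p in cv2.boxPoints(r)]);e=b-np.roll(b,1,0)
        print(np.round(r[0]),onz(c,r[0],.066).round(4),np.linalg.norm(e,axis=1).round(4),np.degrees(np.arctan2(e[:,1],e[:,0])).round(1))
E
```

```text
time: 3.5
tcp_pos: [0.4988, -0.4838, 0.2464]
tool_rot: [0.633, 0.774, -0.0, -0.002]
ft_force: [-0.4, 1.0, -0.6]
finger_gap: 0.0855
grip_force: 0.0
[ 0.49878755 -0.48377619  0.24643897] [[-0.198, 0.98, -0.004], [0.98, 0.198, 0.002], [0.003, -0.004, -1.0]]
[479. 284.] [ 0.6914 -0.5383  0.066 ] [0.0335 0.0962 0.031  0.0975] [165.2  84.9 -13.  -93.7]
[279. 271.] [ 0.476  -0.5667  0.066 ] [0.0419 0.049  0.0405 0.05  ] [ 153.7   67.3  -25.  -111.2]
[264. 104.] [ 0.4334 -0.4026  0.066 ] [0.0654 0.0428 0.0652 0.0453] [  99.9   13.1  -77.9 -166.8]
[375. 102.] [ 0.535  -0.3808  0.066 ] [0.0599 0.0659 0.0565 0.0662] [-170.   101.2   10.   -75.8]
[620.  26.] [ 0.7302 -0.2778  0.066 ] [0.0416 0.0317 0.0419 0.033 ] [ 114.8   11.3  -63.6 -168.7]
[ 38. 207.] [ 0.2235 -0.5457  0.066 ] [0.4599 0.065  0.4532 0.0929] [  86.8   11.3  -89.8 -168.4]
```

View pics/w2.png

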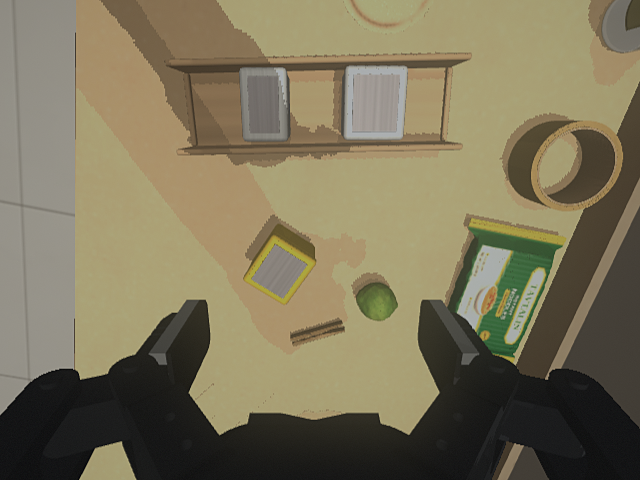

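The wrist view shows both tins lying across the trough. The narrow one is at (264,104) and the wide one at (375,102), with sizes matching. The yellow decoy at (280,268) stays where it is. I'll grasp the wide tin.

```bash
python3 -m handwheel '[[[1,0.156,0.093,0,0],[1,0.156,0.093,0,0],[1,0.157,0.093,0,0],[1,0,0,0.2,0],[1,0,0,0.2,0],[1,0,0,0.2,0],[1,0,0,0.2,0],[1,0,0,0.2,0],[1,0,0,0.14,0],[1,0,0,0,0]]]' 40 && python3 -m handwheel '[[[-1,0,0,0,0],[-1,0,0,0,0],[-1,0,0,0,0],[-1,0,0,0,0],[-1,0,0,0,0],[-1,0,0,0,0]]]' 40
```

```text
time: 4.55
tcp_pos: [0.5335, -0.3728, 0.0192]
tool_rot: [0.632, 0.775, -0.0, -0.004]
ft_force: [-0.2, 0.6, -0.1]
finger_gap: 0.0857
grip_force: 0.0
time: 5.15
tcp_pos: [0.5376, -0.3767, 0.0265]
tool_rot: [0.633, 0.774, 0.0, 0.002]
ft_force: [-1.7, 2.3, 7.5]
finger_gap: 0.0556
grip_force: 41.8
```

```bash
python3 -m handwheel '[[[-1,0,0,-0.15,0],[-1,0,0,-0.15,0],[-1,0,0,-0.15,0],[-1,0,0,-0.15,0],[-1,0.16,0.025,0,0],[-1,0.16,0.025,0,0],[-1,0.16,0.025,0,0],[-1,0.17,0.025,0,0],[-1,0.17,0.025,0,0],[-1,0,0,0,0]]]' && python3 -m handwheel '[[[-1,0,0,0,-0.0437],[-1,0,0,0,-0.0437],[-1,0,0,0,-0.0437],[-1,0,0,0,-0.0437],[-1,0,0,0,-0.0437],[-1,0,0,0,-0.0437],[-1,0,0,0,-0.0437],[-1,0,0,0,-0.0437],[-1,0,0,0,-0.0437],[-1,0,0,0,-0.0437],[-1,0,0,0,0]]]'; python3 - <<'E'
from h import *
snap('wrist','w3');snap('side','s3')
c=imaging.calibration('side');p=observe()['tcp_pos'];u,v=proj(c,p).astype(int)
a=cv2.imread('pics/w3.png');b=cv2.imread('pics/s3.png')[v-75:v+75,u-90:u+90]
cv2.imwrite('pics/m3.png',np.hstack([cv2.resize(a,(400,300)),cv2.resize(b,(360,300),interpolation=2)]))
E
```

```text
time: 6.15
tcp_pos: [0.5281, -0.2072, 0.145]
tool_rot: [0.631, 0.776, 0.001, 0.001]
ft_force: [0.9, -0.5, -2.0]
finger_gap: 0.0554
grip_force: 42.7
time: 7.25
tcp_pos: [0.5284, -0.2112, 0.1442]
tool_rot: [-0.001, 1.0, -0.0, 0.001]
ft_force: [0.4, -0.1, -1.8]
finger_gap: 0.0556
grip_force: 42.7
```

View pics/m3.png

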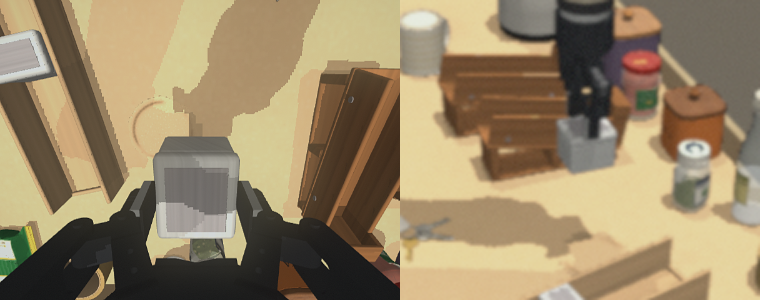

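The tin is held upright between the fingers, in the wrist view at about (195,190) of the left panel. I'll lower it.

```bash
python3 -m handwheel '[[[-1,0,0,0.18,0],[-1,0,0,0.18,0],[-1,0,0,0.15,0],[-1,0,0,0.06,0],[-1,0,0,0.03,0],[-1,0,0,0.015,0],[-1,0,0,0,0],[-1,0,0,0,0]]]'
```

```text
time: 8.15
tcp_pos: [0.5289, -0.2108, 0.0215]
tool_rot: [-0.001, 1.0, -0.0, 0.001]
ft_force: [0.1, 0.2, -1.8]
finger_gap: 0.0554
grip_force: 42.9
```

```bash
python3 -m handwheel '[[[-1,0,0,0.01,0],[-1,0,0,0.01,0],[-1,0,0,0,0],[-1,0,0,0,0]]]'
```

```text
time: 8.55
tcp_pos: [0.5282, -0.2106, 0.0166]
tool_rot: [-0.001, 1.0, -0.0, 0.0]
ft_force: [-0.7, -1.2, 2.5]
finger_gap: 0.0553
grip_force: 43.6
```

```bash
python3 -m handwheel '[[[1,0,0,0,0],[1,0,0,0,0],[1,0,0,0,0],[1,0,0,0,0],[1,0,0,-0.1,0],[1,0,0,-0.2,0],[1,0,0,-0.2,0],[1,0,0,-0.2,0],[1,0,0,0,0]]]' && python3 -m handwheel '[[[1,0.095,-0.192,0,0],[1,0.095,-0.192,0,0],[1,0.095,-0.192,0,0],[1,0.095,-0.192,0,0],[1,0.095,-0.192,0,0],[1,0,0,0,0.0433],[1,0,0,0,0.0433],[1,0,0,0,0.0433],[1,0,0,0,0.0433],[1,0,0,0,0.0433]]]' && python3 -m handwheel '[[[1,0,0,0,0.0433],[1,0,0,0,0.0433],[1,0,0,0,0.0433],[1,0,0,0,0.0433],[1,0,0,0,0.0433],[1,0,0,0,0],[1,0,0,0,0]]]'; python3 - <<'E'
from h import *
s=observe();p=s['tcp_pos'];M=R.from_quat(s['tool_rot']).as_matrix()
d=np.array([.4334,-.4026,.018])-p;print(p,np.degrees(np.arctan2(M[1,1],M[0,1])),M.T@d/.2)
E
```

```text
time: 9.45
tcp_pos: [0.5307, -0.2114, 0.1623]
tool_rot: [-0.001, 1.0, -0.002, 0.004]
ft_force: [1.0, 0.2, -0.1]
finger_gap: 0.0856
grip_force: 0.0
time: 10.45
tcp_pos: [0.4332, -0.4025, 0.1553]
tool_rot: [0.335, 0.942, 0.0, -0.0]
ft_force: [0.0, 0.6, -0.6]
finger_gap: 0.0854
grip_force: 0.0
time: 11.15
tcp_pos: [0.4333, -0.4025, 0.1556]
tool_rot: [0.627, 0.779, 0.0, -0.0]
ft_force: [1.0, 0.2, -0.4]
finger_gap: 0.0852
grip_force: 0.0
[ 0.43328778 -0.40250304  0.15560816] 12.384237336885151 [-9.25134743e-04  6.84195042e-04  6.88040228e-01]
```

```bash
python3 -m handwheel '[[[1,0,0,0.2,0],[1,0,0,0.2,0],[1,0,0,0.2,0],[1,0,0,0.08,0],[1,0,0,0,0],[-1,0,0,0,0],[-1,0,0,0,0],[-1,0,0,0,0],[-1,0,0,0,0],[-1,0,0,0,0],[-1,0,0,0,0],[-1,0,0,0,0]]]' 40 && python3 -m handwheel '[[[-1,0,0,-0.15,0],[-1,0,0,-0.15,0],[-1,0,0,-0.15,0],[-1,0,0,-0.15,0],[-1,0.2,-0.01,0,0],[-1,0.2,-0.01,0,0],[-1,0.2,-0.01,0,0],[-1,0.2,-0.01,0,0],[-1,0.2,-0.01,0,0],[-1,0,0,0,0]]]'
```

```text
time: 12.35
tcp_pos: [0.4343, -0.4036, 0.022]
tool_rot: [0.628, 0.778, -0.0, 0.002]
ft_force: [-0.3, -1.5, 5.0]
finger_gap: 0.0426
grip_force: 41.6
time: 13.35
tcp_pos: [0.3796, -0.2056, 0.1406]
tool_rot: [0.627, 0.779, 0.0, -0.0]
ft_force: [0.5, 0.0, -1.8]
finger_gap: 0.043
grip_force: 41.5
```

```bash
python3 -m handwheel '[[[-1,0,0,0,-0.0431],[-1,0,0,0,-0.0431],[-1,0,0,0,-0.0431],[-1,0,0,0,-0.0431],[-1,0,0,0,-0.0431],[-1,0,0,0,-0.0431],[-1,0,0,0,-0.0431],[-1,0,0,0,-0.0431],[-1,0,0,0,-0.0431],[-1,0,0,0,-0.0431],[-1,0,0,0,0]]]' && python3 -m handwheel '[[[-1,0,0,0.18,0],[-1,0,0,0.18,0],[-1,0,0,0.18,0],[-1,0,0,0.05,0],[-1,0,0,0.025,0],[-1,0,0,0.01,0],[-1,0,0,0.01,0],[-1,0,0,0,0],[-1,0,0,0,0]]]'
```

```text
time: 14.45
tcp_pos: [0.3815, -0.2096, 0.1403]
tool_rot: [0.002, 1.0, -0.0, 0.0]
ft_force: [0.4, 0.3, -1.6]
finger_gap: 0.0427
grip_force: 41.5
time: 15.35
tcp_pos: [0.382, -0.2096, 0.014]
tool_rot: [0.002, 1.0, -0.0, 0.001]
ft_force: [0.7, 0.1, -1.5]
finger_gap: 0.0428
grip_force: 41.5
```

```bash
python3 -m handwheel '[[[-1,0,0,0.01,0],[-1,0,0,0.01,0],[-1,0,0,0,0],[-1,0,0,0,0]]]'
```

```text
time: 15.75
tcp_pos: [0.3821, -0.2097, 0.0119]
tool_rot: [0.002, 1.0, -0.001, 0.001]
ft_force: [-8.1, 3.6, 22.5]
finger_gap: 0.0428
grip_force: 44.1
```

```bash
python3 -m handwheel '[[[-1,0,0,-0.006,0],[1,0,0,0,0],[1,0,0,0,0],[1,0,0,0,0],[1,0,0,0,0],[1,0,0,-0.1,0],[1,0,0,-0.2,0],[1,0,0,-0.2,0],[1,-0.11,-0.15,-0.16,0],[1,-0.11,-0.15,-0.16,0],[1,-0.11,-0.15,-0.16,0],[1,0,0,-0.18,0]]]' && python3 -m handwheel '[[[1,0,0,0,0.0455],[1,0,0,0,0.0455],[1,0,0,0,0.0455],[1,0,0,0,0.0455],[1,0,0,0,0.0455],[1,0,0,0,0.0455],[1,0,0,0,0.0455],[1,0,0,0,0.0455],[1,0,0,0,0.0455],[1,0,0,0,0.0455],[1,0,0,0,0.0455],[1,0,0,0,0]]]'; cat > tins.py <<'E'
from h import *
import sys
s=observe();p=s['tcp_pos'];M=R.from_quat(s['tool_rot']).as_matrix();print(s['time'],p,'psi',np.degrees(np.arctan2(M[1,1],M[0,1])).round(2))
im,c=snap('wrist',sys.argv[1])
hsv=cv2.cvtColor(im,cv2.COLOR_RGB2HSV);m=((hsv[...,1]<50)&(hsv[...,2]>90)).astype(np.uint8)
for k in cv2.findContours(m,0,1)[0]:
    if cv2.contourArea(k)>800:
        r=cv2.minAreaRect(k);b=np.array([onz(c,q,.056)[:2] for q in cv2.boxPoints(r)]);e=b-np.roll(b,1,0);q=onz(c,r[0],.056)
        print(np.round(r[0]),q.round(4),np.linalg.norm(e,axis=1).round(4),np.degrees(np.arctan2(e[:,1],e[:,0])).round(1),'mv',(M.T@(q-p)/.2).round(3))
E
python3 tins.py w4
```

```text
time: 16.95
tcp_pos: [0.4487, -0.3022, 0.2414]
tool_rot: [0.003, 1.0, 0.0, -0.001]
ft_force: [0.9, -0.2, -0.6]
finger_gap: 0.0854
grip_force: 0.0
time: 18.15
tcp_pos: [0.447, -0.2995, 0.2419]
tool_rot: [0.709, 0.705, -0.0, -0.0]
ft_force: [0.9, 0.6, -0.5]
finger_gap: 0.0856
grip_force: 0.0
18.15 [ 0.44702463 -0.29949841  0.24193993] psi -0.33
[107. 460.] [ 0.1722 -0.6468  0.056 ] [0.0666 0.0721 0.0661 0.0752] [ 78.5  -0.3 -98.9 179.7] mv [-1.744 -1.363  0.93 ]
[614. 146.] [ 0.7396 -0.2485  0.056 ] [0.0547 0.0487 0.0553 0.051 ] [102.5  -0.4 -75.2 179.6] mv [0.263 1.462 0.929]
[246. 106.] [ 0.3822 -0.2093  0.056 ] [0.0431 0.066  0.0429 0.0686] [ 84.7  -0.4 -91.9 179.6] mv [ 0.449 -0.326  0.93 ]
[404. 105.] [ 0.5323 -0.2098  0.056 ] [0.0699 0.0563 0.0665 0.0566] [179.6  92.2  -0.4 -84.3] mv [0.451 0.424 0.93 ]
[ 72. 238.] [ 0.1907 -0.3402  0.056 ] [0.4143 0.1329 0.4046 0.1816] [ 74.9  -0.4 -98.4 179.7] mv [-0.211 -1.28   0.93 ]
[617.  83.] [ 0.7286 -0.191   0.056 ] [0.0524 0.0461 0.0527 0.0481] [ 109.9    6.4  -67.9 -173.2] mv [0.55  1.405 0.929]
[199.  26.] [ 0.3448 -0.1421  0.056 ] [0.0524 0.0451 0.0503 0.045 ] [ 174.4   76.5   -5.4 -100.8] mv [ 0.784 -0.515  0.93 ]
[16. 30.] [ 0.1807 -0.1435  0.056 ] [0.0485 0.0271 0.0482 0.0283] [  74.9   -0.4 -103.7  179.6] mv [ 0.772 -1.336  0.931]
```

View pics/w4.png

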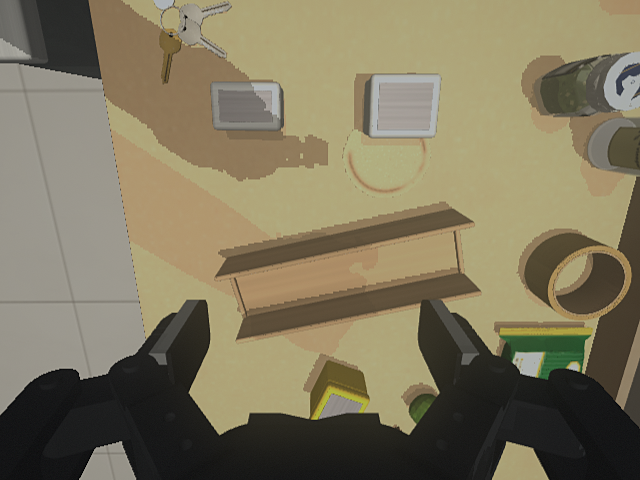

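Both tins stand upright on the worktop, narrow at (247,106) and wide at (404,105), with the trough empty. I'll grip the wide tin by its ends.

```bash
python3 -m handwheel '[[[1,0.15,0.143,0,0],[1,0.15,0.143,0,0],[1,0.15,0.143,0,0],[1,0,0,0.2,0],[1,0,0,0.2,0],[1,0,0,0.2,0],[1,0,0,0.2,0],[1,0,0,0.2,0],[1,0,0,0.09,0],[1,0,0,0,0],[1,0,0,0,0]]]' && python3 -m handwheel '[[[-1,0,0,0,0],[-1,0,0,0,0],[-1,0,0,0,0],[-1,0,0,0,0],[-1,0,0,0,0],[-1,0,0,0,0]]]' 40 && python3 -m handwheel '[[[-1,0,0,-0.18,0],[-1,0,0,-0.2,0],[-1,0,0,-0.2,0],[-1,0,0,-0.18,0],[-1,0,0,0,0]]]'
```

```text
time: 19.3
tcp_pos: [0.5334, -0.21, 0.0247]
tool_rot: [0.708, 0.706, -0.0, -0.0]
ft_force: [0.5, 0.1, 0.5]
finger_gap: 0.0855
grip_force: 0.0
time: 19.9
tcp_pos: [0.5333, -0.21, 0.0244]
tool_rot: [0.709, 0.705, 0.0, 0.0]
ft_force: [0.2, 0.3, -0.3]
finger_gap: 0.0006
grip_force: 0.0
time: 20.4
tcp_pos: [0.5357, -0.2109, 0.1821]
tool_rot: [0.709, 0.705, 0.002, 0.004]
ft_force: [0.9, 0.1, 0.7]
finger_gap: 0.0004
grip_force: 0.0
```

The gripper closed on nothing. I'll look before doing anything else.

```bash
python3 - <<'E'
from h import *
snap('wrist','w5');snap('side','s5');snap('scene','c5')
a=cv2.imread('pics/w5.png');b=cv2.imread('pics/s5.png')[220:370,230:410];d=cv2.imread('pics/c5.png')[190:340,210:390]
cv2.imwrite('pics/m5.png',np.vstack([np.hstack([cv2.resize(b,(390,325),interpolation=2),cv2.resize(d,(390,325),interpolation=2)]),np.hstack([cv2.resize(a,(366,275)),np.zeros((275,414,3),np.uint8)])]))
E
```

```text
(no output)
```

View pics/m5.png

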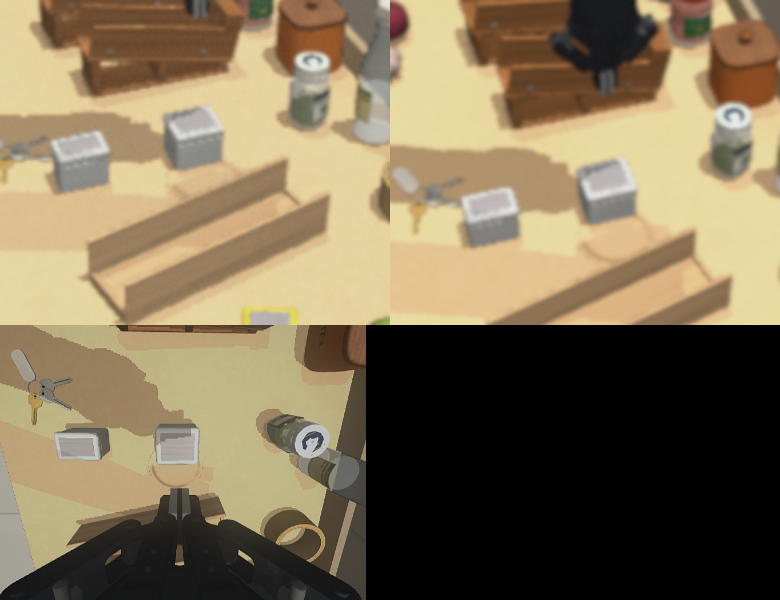

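The tin is still upright, in the wrist panel at (178,445), and seems to have been squeezed out toward +y. I'll measure it.

```bash
python3 tins.py w6 | cut -c1-120; python3 - <<'E'
from h import *
for n in('scene','side'):
    im,c=snap(n,n+'6');hsv=cv2.cvtColor(im,cv2.COLOR_RGB2HSV)
    for nm,p in(('N',(.382,-.209,.056)),('W',(.533,-.2,.056))):
        u,v=proj(c,p).astype(int);m=np.zeros(im.shape[:2],np.uint8);m[v-20:v+20,u-25:u+25]=1
        m&=((hsv[...,1]<45)&(hsv[...,2]>130)).astype(np.uint8)
        k=max(cv2.findContours(m,0,1)[0],key=cv2.contourArea);r=cv2.minAreaRect(k);print(n,nm,r[0],r[1],onz(c,r[0],.056).round(4))
E
```

```text
20.55 [ 0.53309993 -0.20985421  0.17565193] psi -0.31
[ 30. 336.] [ 0.2635 -0.3265  0.056 ] [0.0662 0.304  0.0512 0.3005] [ 179.7   74.9   -0.3 -102.3] mv [-0.59  -1.344  0.5
[144. 210.] [ 0.3891 -0.2046  0.056 ] [0.0503 0.0791 0.0497 0.0831] [ 79.3  -0.3 -96.2 179.7] mv [ 0.022 -0.72   0.599]
[314. 211.] [ 0.5326 -0.2059  0.056 ] [0.0626 0.0639 0.0626 0.0679] [ 87.8  -0.3 -88.5 179.7] mv [ 0.02  -0.002  0.598]
[572. 234.] [ 0.7543 -0.2274  0.056 ] [0.1486 0.0653 0.1402 0.0721] [ 138.9   51.6  -38.7 -121.8] mv [-0.082  1.107  0.5
[ 93. 121.] [ 0.3596 -0.1322  0.056 ] [0.0533 0.0446 0.0509 0.0442] [ 177.5   75.5   -2.4 -101.5] mv [ 0.383 -0.869  0.5
[47. 82.] [ 0.33   -0.1042  0.056 ] [0.0569 0.0185 0.0563 0.0197] [ 105.8   21.1  -73.1 -157.5] mv [ 0.523 -1.018  0.599
scene N (254.1646728515625, 289.7411804199219) (23.64542007446289, 30.58719825744629) [ 0.373  -0.2306  0.056 ]
scene W (310.0, 275.0) (24.0, 26.0) [ 0.5293 -0.2245  0.056 ]
side N (264.7500305175781, 294.25) (24.31839942932129, 31.966930389404297) [ 0.3703 -0.2404  0.056 ]
side W (319.0, 280.5) (23.0, 26.0) [ 0.5265 -0.2338  0.056 ]
```

The wrist measurement puts the tin directly below the TCP and unmoved, so the miss is odd. I'll retry lower and close in steps.

```bash
python3 -m handwheel '[[[1,0,0,0,0],[1,0,0,0,0],[1,0,0,0,0],[1,0,0,0,0],[1,0,0,0,0]]]' 40 && python3 -m handwheel '[[[1,0,0,0.2,0],[1,0,0,0.2,0],[1,0,0,0.1,0]]]' && python3 -m handwheel '[[[1,0,0,0.1,0],[1,0,0,0.1,0],[1,0,0,0.09,0],[1,0,0,0,0]]]' && python3 -m handwheel '[[[0.6,0,0,0,0],[0.6,0,0,0,0],[0.6,0,0,0,0]]]' 25 && python3 -m handwheel '[[[0.4,0,0,0,0],[0.4,0,0,0,0]]]'; python3 tins.py w7 | cut -c1-110
```

```text
time: 21.2
tcp_pos: [0.5333, -0.21, 0.1763]
tool_rot: [0.709, 0.705, -0.0, -0.0]
ft_force: [-0.2, -0.2, 0.2]
finger_gap: 0.0724
grip_force: 0.0
time: 21.5
tcp_pos: [0.5317, -0.2093, 0.073]
tool_rot: [0.709, 0.705, -0.001, -0.002]
ft_force: [-0.8, -0.4, 0.0]
finger_gap: 0.0854
grip_force: 0.0
time: 21.9
tcp_pos: [0.5315, -0.2092, 0.0158]
tool_rot: [0.709, 0.705, -0.001, -0.002]
ft_force: [-0.2, 0.4, -0.3]
finger_gap: 0.0854
grip_force: 0.0
time: 22.2
tcp_pos: [0.5341, -0.2103, 0.0196]
tool_rot: [0.709, 0.705, 0.0, 0.001]
ft_force: [0.3, 0.3, -0.6]
finger_gap: 0.0682
grip_force: 0.0
time: 22.4
tcp_pos: [0.5336, -0.2101, 0.0189]
tool_rot: [0.709, 0.705, 0.0, 0.0]
ft_force: [0.3, -0.0, -0.1]
finger_gap: 0.0601
grip_force: 0.0
22.4 [ 0.53360544 -0.2100688   0.01885893] psi -0.31
[ 27. 303.] [ 0.409  -0.2072  0.056 ] [0.0459 0.0223 0.0455 0.0243] [  74.9   -0.4 -102.6  179.6] mv [ 0.011 -
[313. 289.] [ 0.5327 -0.2013  0.056 ] [0.0688 0.0623 0.0687 0.0713] [  86.4    0.2  -86.1 -179.8] mv [ 0.044 -
```

```bash
python3 - <<'E'
from h import *
snap('scene','c7');snap('side','s7')
a=cv2.imread('pics/w7.png')[160:440,130:510];b=cv2.imread('pics/s7.png')[225:335,240:390];d=cv2.imread('pics/c7.png')[215:325,230:380]
cv2.imwrite('pics/m7.png',np.vstack([np.hstack([cv2.resize(b,(400,293),interpolation=2),cv2.resize(d,(400,293),interpolation=2)]),cv2.copyMakeBorder(cv2.resize(a,(410,302)),0,0,0,390,0)]))
E
```

```text
(no output)
```

View pics/m7.png

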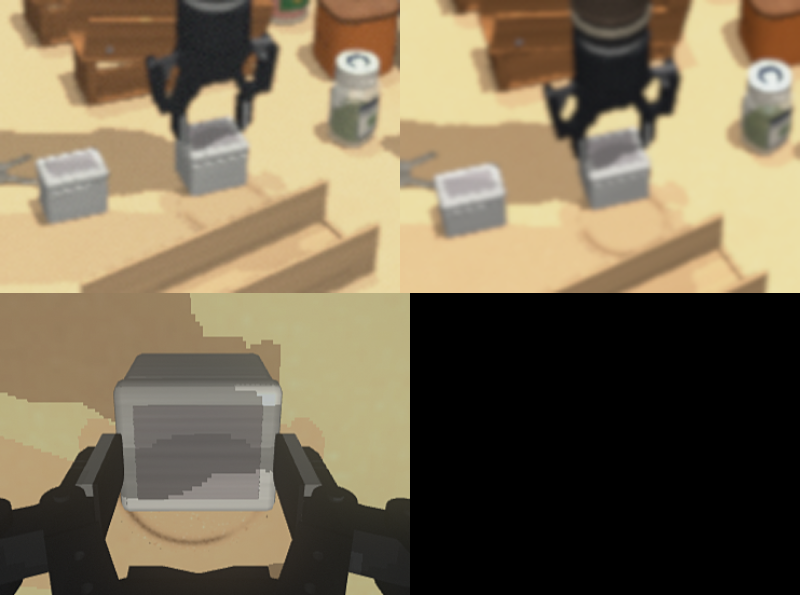

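The tin sits squarely between the fingers, in the wrist panel at about (195,440), and the pads are at its ends. I'll carry on closing gradually.

```bash
python3 -m handwheel '[[[0.3,0,0,0,0],[0.3,0,0,0,0]]]' 25 && python3 -m handwheel '[[[0.3,0,0,0,0],[0.3,0,0,0,0]]]' && python3 -c "
from h import *
for i in range(2):
  s=observe();print(s['finger_gap'],s['grip_force'],s['tcp_pos'],s['ft_force'])
  im,c=snap('wrist','w8')
"; python3 tins.py w8|cut -c1-110
```

```text
time: 22.75
tcp_pos: [0.5336, -0.2101, 0.0187]
tool_rot: [0.709, 0.705, 0.0, 0.0]
ft_force: [-0.1, -0.2, 4.0]
finger_gap: 0.0558
grip_force: 1.9
time: 22.95
tcp_pos: [0.5336, -0.2101, 0.0187]
tool_rot: [0.709, 0.705, 0.0, 0.0]
ft_force: [-0.8, 0.1, 6.0]
finger_gap: 0.0558
grip_force: 2.7
0.05583305440420166 2.705555292823192 [ 0.53356232 -0.21009401  0.01874536] [-0.84325434  0.11789029  6.00536353]
0.05555683699606249 2.6986620918683 [ 0.53356622 -0.21006968  0.01874425] [-0.66755191 -0.33205576  4.98459191]
23.05 [ 0.53355136 -0.21007367  0.01872295] psi -0.31
[ 28. 303.] [ 0.4093 -0.2072  0.056 ] [0.0459 0.0227 0.0454 0.0248] [  74.9   -0.4 -102.6  179.6] mv [ 0.011 -
[313. 289.] [ 0.5327 -0.2013  0.056 ] [0.0688 0.0623 0.0687 0.0713] [  86.4    0.2  -86.1 -179.8] mv [ 0.044 -
```

```bash
python3 -m handwheel '[[[0.1,0,0,0,0],[0.1,0,0,0,0],[0.1,0,0,0,0]]]' 40; python3 tins.py w9|cut -c1-110;  python3 - <<'E'
from h import *
# pad inner faces: dark/light profile along row through the pads, before and after
for f in('w7','w8','w9'):
    g=cv2.cvtColor(cv2.imread(f'pics/{f}.png'),6);print(f,g[330,180:450:6].tolist())
E
```

```text
time: 23.4
tcp_pos: [0.534, -0.2106, 0.0203]
tool_rot: [0.709, 0.705, 0.0, 0.001]
ft_force: [-2.7, 0.3, 14.3]
finger_gap: 0.0468
grip_force: 7.2
23.4 [ 0.53397493 -0.21056603  0.02027526] psi -0.32
[ 28. 300.] [ 0.409  -0.2071  0.056 ] [0.0457 0.0233 0.0452 0.0254] [  74.9   -0.4 -102.6  179.6] mv [ 0.014 -
[312. 287.] [ 0.5324 -0.2015  0.056 ] [0.0686 0.0621 0.0686 0.0709] [ 85.9  -0.4 -86.7 179.6] mv [ 0.045 -0.00
w7 [163, 163, 42, 43, 77, 78, 78, 42, 42, 40, 41, 120, 119, 94, 94, 96, 95, 95, 96, 95, 97, 96, 96, 96, 91, 135, 135, 136, 136, 136, 137, 137, 179, 177, 44, 49, 50, 50, 47, 81, 82, 53, 54, 149, 177]
w8 [163, 164, 165, 42, 45, 74, 78, 78, 44, 42, 41, 41, 120, 94, 94, 94, 95, 95, 95, 95, 96, 95, 97, 97, 96, 136, 136, 137, 137, 137, 137, 138, 179, 68, 51, 51, 51, 53, 81, 82, 53, 54, 150, 176, 179]
w9 [165, 165, 165, 165, 164, 44, 44, 43, 79, 78, 43, 42, 41, 42, 95, 96, 96, 96, 96, 97, 96, 98, 98, 98, 141, 138, 139, 138, 139, 140, 140, 144, 50, 50, 49, 78, 82, 82, 53, 53, 149, 175, 176, 176, 177]
```

The fingers are closing over the lid: upward force 14 N, gap below 66, and in m7 the fingertips end at lid height. The shut-finger tip row in w5 also fits tips about 35 mm higher than the reported TCP. I'll open and go down further, watching the force.

```bash
python3 -m handwheel '[[[1,0,0,-0.02,0],[1,0,0,0,0],[1,0,0,0,0],[1,0,0,0,0],[1,0,0,0.05,0],[1,0,0,0.05,0],[1,0,0,0,0]]]' 40 && python3 -m handwheel '[[[1,0,0,0.05,0],[1,0,0,0.02,0],[1,0,0,0,0]]]' && python3 -m handwheel '[[[0.6,0,0,0,0],[0.4,0,0,0,0],[0.4,0,0,0,0],[0.4,0,0,0,0]]]'
```

```text
time: 24.15
tcp_pos: [0.5317, -0.2093, -0.0002]
tool_rot: [0.709, 0.705, -0.001, -0.002]
ft_force: [-0.4, -0.7, 0.1]
finger_gap: 0.0855
grip_force: 0.0
time: 24.45
tcp_pos: [0.5326, -0.2097, -0.0127]
tool_rot: [0.709, 0.705, -0.0, -0.001]
ft_force: [-0.1, 0.2, 0.5]
finger_gap: 0.0855
grip_force: 0.0
time: 24.85
tcp_pos: [0.5336, -0.2101, -0.0113]
tool_rot: [0.709, 0.705, 0.0, 0.0]
ft_force: [-0.5, -0.2, 1.5]
finger_gap: 0.0653
grip_force: 45.9
```

The grip is good at a gap of 65 mm with 46 N. I'll lift and carry it over the wide lane.

```bash
python3 -m handwheel '[[[-1,0,0,-0.185,0],[-1,0,0,-0.185,0],[-1,0,0,-0.185,0],[-1,0,0,-0.185,0],[-1,0.19,-0.004,0,0],[-1,0.19,-0.004,0,0],[-1,0.19,-0.004,0,0],[-1,0.19,-0.004,0,0],[-1,0.19,-0.004,0,0]]]' && python3 -m handwheel '[[[-1,0.19,-0.004,0,0],[-1,0.19,-0.004,0,0],[-1,0.19,-0.004,0,0],[-1,0.19,-0.004,0,-0.016],[-1,0.01,0,0,0],[-1,0,0,0,0],[-1,0,0,0,0]]]'; python3 - <<'E'
from h import *
s=observe();p=s['tcp_pos'];M=R.from_quat(s['tool_rot']).as_matrix()
d=np.array([.528,.1343,.060])-p;print(p,np.degrees(np.arctan2(M[1,1],M[0,1])),(M.T@d/.2).round(3),s['finger_gap'],s['ft_force'])
# refine lane and tin from this view: save
snap('wrist','w10')
E
```

```text
time: 25.75
tcp_pos: [0.5299, -0.0185, 0.1362]
tool_rot: [0.709, 0.705, -0.0, -0.0]
ft_force: [-0.1, 0.3, -2.8]
finger_gap: 0.0652
grip_force: 45.9
time: 26.45
tcp_pos: [0.5277, 0.1333, 0.1361]
tool_rot: [0.691, 0.723, -0.0, 0.0]
ft_force: [1.2, -0.5, -1.2]
finger_gap: 0.0656
grip_force: 45.8
[0.52765902 0.13334184 0.13610577] 2.52798752506794 [0.005 0.002 0.381] 0.06564479318151283 [ 1.19364521 -0.54905908 -1.15416999]
```

```bash
python3 - <<'E'
from h import *
d=np.load('pics/w10.npz',allow_pickle=True);k=d['k'];c=dict(fx=k[0],fy=k[1],cx=k[2],cy=k[3],extrinsics=d['E']);im=d['im']
g=im.astype(int);hsv=cv2.cvtColor(im,cv2.COLOR_RGB2HSV);print('col',[(r,g[r,313].tolist()) for r in range(180,420,8)])
print('row',[(x,g[300,x].tolist()) for x in range(200,430,10)])
E
```

```text
col [(180, [96, 72, 50]), (188, [138, 98, 63]), (196, [124, 88, 58]), (204, [126, 89, 58]), (212, [124, 88, 57]), (220, [109, 79, 52]), (228, [113, 81, 56]), (236, [104, 100, 95]), (244, [104, 101, 96]), (252, [108, 106, 101]), (260, [106, 103, 98]), (268, [106, 104, 98]), (276, [147, 145, 138]), (284, [164, 162, 154]), (292, [173, 171, 163]), (300, [138, 131, 128]), (308, [137, 132, 129]), (316, [117, 114, 110]), (324, [119, 115, 112]), (332, [118, 113, 111]), (340, [117, 113, 110]), (348, [121, 117, 114]), (356, [115, 111, 109]), (364, [119, 115, 112]), (372, [119, 115, 112]), (380, [117, 113, 110]), (388, [119, 116, 113]), (396, [119, 115, 111]), (404, [214, 212, 203]), (412, [184, 183, 176])]
row [(200, [91, 69, 49]), (210, [87, 65, 46]), (220, [148, 147, 140]), (230, [170, 167, 159]), (240, [135, 129, 125]), (250, [135, 129, 126]), (260, [135, 130, 127]), (270, [136, 131, 128]), (280, [136, 131, 128]), (290, [136, 132, 128]), (300, [137, 131, 127]), (310, [138, 132, 129]), (320, [136, 129, 127]), (330, [136, 130, 128]), (340, [135, 129, 127]), (350, [136, 130, 128]), (360, [137, 133, 129]), (370, [138, 133, 129]), (380, [137, 131, 128]), (390, [171, 170, 161]), (400, [171, 169, 161]), (410, [96, 94, 88]), (420, [219, 213, 158])]
```

```bash
python3 - <<'E'
from h import *
d=np.load('pics/w10.npz',allow_pickle=True);k=d['k'];c=dict(fx=k[0],fy=k[1],cx=k[2],cy=k[3],extrinsics=d['E']);g=d['im'].astype(int)
print([(r,g[r,313].tolist()) for r in range(400,436,3)])
s=observe();p=s['tcp_pos']
for r in(273,274.5,297.5,401,416,418):print(r,(onz(c,(313,r),p[2]+.0113+.056)-p).round(4))
for x in(216,237,386,406):print(x,(onz(c,(x,300),p[2]+.0113+.056)-p).round(4))
E
```

```text
[(400, [117, 114, 111]), (403, [182, 179, 172]), (406, [210, 208, 199]), (409, [210, 209, 198]), (412, [184, 183, 176]), (415, [82, 62, 44]), (418, [83, 62, 47]), (421, [43, 42, 43]), (424, [39, 39, 39]), (427, [40, 40, 39]), (430, [41, 42, 40]), (433, [39, 39, 39])]
273 [-0.0023  0.0297  0.0673]
274.5 [-0.0023  0.0292  0.0673]
297.5 [-0.002   0.0208  0.0673]
401 [-0.0001 -0.0221  0.0673]
416 [ 0.0002 -0.029   0.0673]
418 [ 0.0002 -0.03    0.0673]
216 [-0.0346  0.0184  0.0673]
237 [-0.0276  0.0187  0.0673]
386 [0.0227 0.0209 0.0673]
406 [0.0294 0.0212 0.0673]
```

```bash
python3 -m handwheel '[[[-1,0.005,0.002,0.15,0],[-1,0,0,0.13,0],[-1,0,0,0.06,0],[-1,0,0,0.04,0],[-1,0,0,0,0]]]' && python3 -m handwheel '[[[-1,0,0,0.04,0],[-1,0,0,0.02,0],[-1,0,0,0,0]]]'
```

```text
time: 27.0
tcp_pos: [0.5279, 0.1344, 0.0598]
tool_rot: [0.691, 0.722, -0.001, -0.0]
ft_force: [0.2, 0.0, -1.5]
finger_gap: 0.0651
grip_force: 45.7
time: 27.3
tcp_pos: [0.5281, 0.1351, 0.0481]
tool_rot: [0.691, 0.723, -0.0, -0.0]
ft_force: [-0.5, 0.5, -1.7]
finger_gap: 0.0657
grip_force: 45.7
```

No contact with the walls. I'll keep lowering slowly.

```bash
python3 -m handwheel '[[[-1,0,0,0.015,0],[-1,0,0,0.01,0],[-1,0,0,0,0]]]' && python3 -m handwheel '[[[-1,0,0,0.005,0],[-1,0,0,0.005,0],[-1,0,0,0,0]]]'
```

```text
time: 27.6
tcp_pos: [0.5281, 0.1351, 0.0431]
tool_rot: [0.691, 0.723, -0.0, -0.0]
ft_force: [-0.1, -0.3, -1.8]
finger_gap: 0.0652
grip_force: 45.7
time: 27.9
tcp_pos: [0.5283, 0.1352, 0.0417]
tool_rot: [0.691, 0.723, 0.0, 0.0]
ft_force: [-1.3, 0.8, 0.9]
finger_gap: 0.0652
grip_force: 46.1
```

Contact came at the predicted height. I'll release, rise, and move up-slope with the fingers shut ready to push.

```bash
python3 -m handwheel '[[[1,0,0,0,0],[1,0,0,0,0],[1,0,0,0,0],[1,0,0,0,0],[1,0,0,-0.05,0],[1,0,0,-0.1,0],[1,0,0,-0.15,0],[1,0,0,-0.15,0],[-1,0,-0.16,0,0],[-1,0,-0.16,0,0],[-1,0,0,0,0],[-1,0,0,0,0]]]'; python3 - <<'E'
from h import *
s=observe();p=s['tcp_pos'];print(p,s['finger_gap'])
im,c=snap('wrist','w11');snap('scene','c11')
hsv=cv2.cvtColor(im,cv2.COLOR_RGB2HSV);m=((hsv[...,1]<45)&(hsv[...,2]>80)).astype(np.uint8)
for k in cv2.findContours(m,0,1)[0]:
    if cv2.contourArea(k)>800:
        r=cv2.minAreaRect(k);b=np.array([onz(c,q,.1)[:2] for q in cv2.boxPoints(r)]);e=b-np.roll(b,1,0);q=onz(c,r[0],.1)
        print(np.round(r[0]),q.round(4),np.linalg.norm(e,axis=1).round(4),np.degrees(np.arctan2(e[:,1],e[:,0])).round(1))
E
```

```text
time: 29.1
tcp_pos: [0.4643, 0.1323, 0.1323]
tool_rot: [0.691, 0.723, 0.001, 0.0]
ft_force: [0.1, -0.5, 0.3]
finger_gap: 0.0282
grip_force: 0.0
[0.46425413 0.13231196 0.1322935 ] 0.028165693639744204
[ 36. 372.] [0.2763 0.035  0.1   ] [0.0552 0.1519 0.0463 0.15  ] [-177.6   77.9    2.5  -98.8]
[423. 247.] [0.5306 0.138  0.1   ] [0.0644 0.0761 0.0647 0.083 ] [  97.4    5.5  -76.5 -174.3]
[12. 92.] [0.2968 0.2167 0.1   ] [0.0136 0.0678 0.0123 0.0675] [-177.5   77.9    2.6 -101. ]
```

```bash
python3 -m handwheel '[[[-1,0,0,0.1,0],[-1,0,0,0.15,0],[-1,0,0,0.12,0],[-1,0,0,0.05,0],[-1,0,0,0,0]]]' && python3 -m handwheel '[[[-1,0,0.049,0.0104,0],[-1,0,0.049,0.0104,0],[-1,0,0.049,0.0104,0],[-1,0,0.049,0.0104,0]]]' && python3 -m handwheel '[[[-1,0,0.049,0.0104,0],[-1,0,0.049,0.0104,0],[-1,0,0.049,0.0104,0]]]'
```

```text
time: 29.7
tcp_pos: [0.4637, 0.1319, 0.0459]
tool_rot: [0.691, 0.723, -0.001, -0.001]
ft_force: [-0.2, 0.4, 0.9]
finger_gap: 0.0001
grip_force: 0.0
time: 30.1
tcp_pos: [0.505, 0.1342, 0.0395]
tool_rot: [0.691, 0.723, 0.0, 0.0]
ft_force: [-0.3, 0.7, 1.1]
finger_gap: -0.0001
grip_force: 0.5
time: 30.4
tcp_pos: [0.5336, 0.1353, 0.0325]
tool_rot: [0.691, 0.723, -0.0, -0.0]
ft_force: [-1.1, 0.2, 0.7]
finger_gap: 0.0002
grip_force: 0.5
```

```bash
python3 -m handwheel '[[[-1,0,0.04,0.0085,0],[-1,0,0.04,0.0085,0],[-1,0,0,0,0]]]' && python3 -m handwheel '[[[-1,0,0.015,0.003,0],[-1,0,0.015,0.003,0],[-1,0,0,0,0]]]'; python3 - <<'E'
from h import *
im,c=snap('wrist','w12')
hsv=cv2.cvtColor(im,cv2.COLOR_RGB2HSV);m=((hsv[...,1]<45)&(hsv[...,2]>80)).astype(np.uint8)
for k in cv2.findContours(m,0,1)[0]:
    if cv2.contourArea(k)>800:
        r=cv2.minAreaRect(k);print(r,onz(c,r[0],.09).round(4))
E
```

```text
time: 30.7
tcp_pos: [0.5497, 0.136, 0.0289]
tool_rot: [0.691, 0.723, -0.0, 0.0]
ft_force: [1.0, -0.3, 0.2]
finger_gap: -0.0001
grip_force: 0.0
time: 31.0
tcp_pos: [0.555, 0.1363, 0.0281]
tool_rot: [0.691, 0.723, 0.0, 0.0]
ft_force: [0.3, 0.5, 0.1]
finger_gap: 0.0002
grip_force: 0.0
((423.195068359375, 297.3746337890625), (209.2713165283203, 136.35569763183594), 15.64224624633789) [0.5921 0.1556 0.09  ]
```

```bash
python3 -m handwheel '[[[-1,0,0.015,0.003,0],[-1,0,0.015,0.003,0],[-1,0,0,0,0]]]' && python3 -m handwheel '[[[-1,0,0.015,0.003,0],[-1,0,0.015,0.003,0],[-1,0,0,0,0]]]'
```

```text
time: 31.35
tcp_pos: [0.5612, 0.1366, 0.0269]
tool_rot: [0.691, 0.723, 0.0, 0.0]
ft_force: [-0.1, -0.0, 0.1]
finger_gap: -0.0006
grip_force: 0.0
time: 31.65
tcp_pos: [0.5653, 0.1366, 0.0259]
tool_rot: [0.691, 0.723, -0.001, -0.001]
ft_force: [-7.4, -1.1, 6.1]
finger_gap: -0.0002
grip_force: 4.2
```

```bash
python3 -m handwheel '[[[-1,0,0.01,0.002,0],[-1,0,0,0,0]]]' && python3 -m handwheel '[[[-1,0,0.01,0.002,0],[-1,0,0,0,0]]]'; python3 - <<'E'
from h import *
im,c=snap('wrist','w13');g=im.astype(int)
print([(x,g[250,x].tolist()) for x in range(310,640,10)])
E
```

```text
time: 31.85
tcp_pos: [0.5654, 0.1366, 0.0258]
tool_rot: [0.691, 0.723, -0.002, -0.002]
ft_force: [-14.5, -1.7, 13.0]
finger_gap: -0.0
grip_force: 8.4
time: 32.05
tcp_pos: [0.5654, 0.1366, 0.0258]
tool_rot: [0.691, 0.723, -0.003, -0.003]
ft_force: [-22.0, -2.8, 19.5]
finger_gap: -0.0003
grip_force: 12.7
[(310, [149, 102, 65]), (320, [147, 102, 65]), (330, [147, 103, 67]), (340, [147, 103, 67]), (350, [147, 103, 68]), (360, [206, 141, 90]), (370, [200, 139, 88]), (380, [189, 129, 85]), (390, [185, 127, 82]), (400, [159, 121, 92]), (410, [132, 119, 107]), (420, [121, 121, 118]), (430, [125, 123, 116]), (440, [127, 123, 116]), (450, [127, 123, 116]), (460, [126, 121, 114]), (470, [118, 115, 107]), (480, [120, 115, 107]), (490, [105, 81, 62]), (500, [109, 83, 62]), (510, [107, 82, 59]), (520, [111, 84, 60]), (530, [125, 92, 63]), (540, [149, 105, 68]), (550, [175, 121, 77]), (560, [179, 124, 79]), (570, [178, 125, 79]), (580, [192, 131, 84]), (590, [201, 137, 86]), (600, [78, 65, 60]), (610, [75, 63, 60]), (620, [73, 60, 59]), (630, [71, 59, 59])]
```

There's a hard stop. I'll back off and check the tin's up-slope top edge against the expected home position, x = 0.583 at z = 0.092.

```bash
python3 -m handwheel '[[[-1,0,-0.05,-0.01,0],[-1,0,-0.1,-0.02,0],[-1,0,-0.1,-0.15,0],[-1,0,0,-0.2,0],[-1,0,0,-0.2,0],[-1,0,0,-0.2,0],[-1,0,0,0,0]]]'; python3 - <<'E'
from h import *
s=observe();p=s['tcp_pos'];print(p)
im,c=snap('wrist','w14');g=im.astype(int)
t=[.5828,.1368,.0917];u,v=proj(c,t);print('expected edge px',u,v,'lip edge',proj(c,[.629,.139,.0982]))
# edge rows: list along the lane axis at expected row
r=int(round(v))
print([(x,g[r,x].tolist()) for x in range(int(u)-50,int(u)+90,4)])
u2,v2=proj(c,[.5928,.1373,.0896]);r2=int(v2);x2=int(u2);print('across',x2,[(y,g[y,x2].tolist()) for y in range(r2-60,r2+70,5)])
E
```

```text
time: 32.8
tcp_pos: [0.5238, 0.1355, 0.1871]
tool_rot: [0.691, 0.723, 0.004, 0.003]
ft_force: [0.2, 1.2, -0.4]
finger_gap: -0.0002
grip_force: 0.0
[0.52379009 0.13551077 0.18708171]
expected edge px 388.4845804672668 225.0637715896292 lip edge [450.19141378 227.03372893]
[(338, [188, 128, 80]), (342, [188, 129, 81]), (346, [189, 129, 82]), (350, [188, 130, 83]), (354, [188, 130, 83]), (358, [189, 130, 84]), (362, [190, 133, 85]), (366, [113, 109, 103]), (370, [115, 110, 102]), (374, [115, 110, 103]), (378, [119, 114, 106]), (382, [136, 132, 124]), (386, [140, 137, 128]), (390, [223, 220, 213]), (394, [224, 226, 226]), (398, [179, 172, 165]), (402, [188, 179, 173]), (406, [187, 178, 173]), (410, [187, 180, 173]), (414, [188, 180, 174]), (418, [188, 179, 174]), (422, [188, 180, 174]), (426, [190, 183, 175]), (430, [190, 182, 175]), (434, [192, 184, 177]), (438, [195, 186, 180]), (442, [146, 138, 133]), (446, [131, 124, 118]), (450, [138, 102, 73]), (454, [171, 122, 82]), (458, [175, 124, 82]), (462, [183, 127, 84]), (466, [184, 129, 85]), (470, [183, 128, 84]), (474, [183, 128, 83])]
across 400 [(164, [135, 101, 70]), (169, [105, 85, 63]), (174, [168, 122, 82]), (179, [181, 126, 82]), (184, [120, 115, 106]), (189, [183, 180, 171]), (194, [224, 227, 222]), (199, [177, 171, 165]), (204, [199, 190, 183]), (209, [193, 184, 177]), (214, [191, 182, 175]), (219, [191, 183, 177]), (224, [192, 183, 177]), (229, [195, 187, 180]), (234, [196, 187, 181]), (239, [193, 185, 178]), (244, [194, 184, 179]), (249, [194, 188, 179]), (254, [226, 227, 220]), (259, [122, 94, 68]), (264, [178, 121, 79]), (269, [223, 216, 161]), (274, [223, 215, 160]), (279, [223, 215, 160]), (284, [223, 216, 160]), (289, [223, 216, 160])]
```

The edge appears at px 388 against 388.5 expected, so the wide tin is home. Next is the narrow tin.

```bash
python3 -m handwheel '[[[1,-0.188,-0.087,0,0],[1,-0.188,-0.087,0,0],[1,-0.188,-0.087,0,0],[1,-0.188,-0.087,0,0],[1,-0.188,-0.087,0,0],[1,-0.188,-0.087,0,0],[1,-0.188,-0.087,0,0],[1,-0.188,-0.087,0,0],[1,-0.188,-0.087,0,0.0155],[1,0,0,0,0],[1,0,0,0,0]]]'; python3 - <<'E'
from h import *
s=observe();p=s['tcp_pos'];M=R.from_quat(s['tool_rot']).as_matrix();print(p,np.degrees(np.arctan2(M[1,1],M[0,1])))
im,c=snap('wrist','w15')
hsv=cv2.cvtColor(im,cv2.COLOR_RGB2HSV);g=im.astype(int);u,v=proj(c,[.382,-.209,.056]).astype(int);print(u,v)
print([(x,g[v,x,2]) for x in range(u-70,u+70,4)]);print([(y,g[y,u,2]) for y in range(v-60,v+70,4)])
for q in((.382,-.209),):print((M.T@(np.array([*q,-.0113])-p)/.2).round(3))
E
```

```text
time: 33.95
tcp_pos: [0.3788, -0.2108, 0.1798]
tool_rot: [0.709, 0.705, -0.0, -0.001]
ft_force: [0.1, 0.3, 0.8]
finger_gap: 0.0853
grip_force: 0.0
[ 0.37882323 -0.21082377  0.17979704] -0.3573244879357964
318 212
[(248, np.int64(121)), (252, np.int64(124)), (256, np.int64(122)), (260, np.int64(122)), (264, np.int64(122)), (268, np.int64(121)), (272, np.int64(121)), (276, np.int64(127)), (280, np.int64(76)), (284, np.int64(173)), (288, np.int64(178)), (292, np.int64(144)), (296, np.int64(145)), (300, np.int64(146)), (304, np.int64(147)), (308, np.int64(146)), (312, np.int64(148)), (316, np.int64(148)), (320, np.int64(148)), (324, np.int64(148)), (328, np.int64(149)), (332, np.int64(149)), (336, np.int64(149)), (340, np.int64(151)), (344, np.int64(150)), (348, np.int64(182)), (352, np.int64(182)), (356, np.int64(109)), (360, np.int64(127)), (364, np.int64(124)), (368, np.int64(122)), (372, np.int64(124)), (376, np.int64(123)), (380, np.int64(126)), (384, np.int64(124))]
[(152, np.int64(89)), (156, np.int64(90)), (160, np.int64(91)), (164, np.int64(91)), (168, np.int64(91)), (172, np.int64(90)), (176, np.int64(91)), (180, np.int64(79)), (184, np.int64(82)), (188, np.int64(105)), (192, np.int64(125)), (196, np.int64(130)), (200, np.int64(147)), (204, np.int64(148)), (208, np.int64(147)), (212, np.int64(148)), (216, np.int64(147)), (220, np.int64(144)), (224, np.int64(148)), (228, np.int64(151)), (232, np.int64(175)), (236, np.int64(131)), (240, np.int64(112)), (244, np.int64(112)), (248, np.int64(115)), (252, np.int64(113)), (256, np.int64(113)), (260, np.int64(112)), (264, np.int64(114)), (268, np.int64(112)), (272, np.int64(112)), (276, np.int64(112)), (280, np.int64(113))]
[0.008 0.017 0.955]
```

```bash
python3 -m handwheel '[[[1,0.008,0.017,0.2,0],[1,0,0,0.2,0],[1,0,0,0.2,0],[1,0,0,0.2,0],[1,0,0,0.1,0],[1,0,0,0.055,0],[1,0,0,0,0],[0.4,0,0,0,0],[0.4,0,0,0,0],[0.4,0,0,0,0],[-1,0,0,0,0],[-1,0,0,0,0]]]' 40
```

```text
time: 35.2
tcp_pos: [0.3842, -0.2092, -0.0086]
tool_rot: [0.708, 0.706, 0.001, 0.001]
ft_force: [0.4, 2.0, 7.3]
finger_gap: 0.0653
grip_force: 46.4
```

```bash
python3 -m handwheel '[[[-1,0,0,-0.175,0],[-1,0,0,-0.175,0],[-1,0,0,-0.175,0],[-1,0,0,-0.175,0],[-1,0.163,0.135,0,0],[-1,0.163,0.135,0,0],[-1,0.163,0.135,0,0],[-1,0.163,0.135,0,0],[-1,0.163,0.135,0,0],[-1,0.163,0.135,0,0],[-1,0,0,0,0],[-1,0,0,0,0]]]'; python3 - <<'E'
from h import *
s=observe();p=s['tcp_pos'];M=R.from_quat(s['tool_rot']).as_matrix()
d=np.array([.547,-.0134,.060])-p;print(p,np.degrees(np.arctan2(M[1,1],M[0,1])),(M.T@d/.2).round(3),s['finger_gap'],s['ft_force'])
im,c=snap('wrist','w16');g=im.astype(int)
zt=p[2]+.0086+.056
print([(y,g[y,313].tolist(),(onz(c,(313,y),zt)-p)[1].round(4)) for y in range(276,420,4) if y<312 or y>372])
E
```

```text
time: 36.4
tcp_pos: [0.5458, -0.0131, 0.1296]
tool_rot: [0.708, 0.706, -0.0, -0.0]
ft_force: [0.1, 0.4, -1.4]
finger_gap: 0.0651
grip_force: 46.0
[ 0.54575236 -0.01312763  0.12957577] -0.11927440265760943 [-0.001  0.007  0.348] 0.06511394362482598 [ 0.11355574  0.35111582 -1.35648844]
[(276, [108, 106, 101], np.float64(0.0272)), (280, [135, 133, 126], np.float64(0.0257)), (284, [107, 105, 101], np.float64(0.0242)), (288, [121, 119, 113], np.float64(0.0227)), (292, [146, 145, 137], np.float64(0.0212)), (296, [160, 158, 150], np.float64(0.0196)), (300, [162, 161, 153], np.float64(0.0181)), (304, [165, 163, 155], np.float64(0.0166)), (308, [150, 147, 141], np.float64(0.015)), (376, [122, 117, 114], np.float64(-0.0134)), (380, [120, 116, 112], np.float64(-0.0152)), (384, [145, 143, 135], np.float64(-0.017)), (388, [144, 142, 135], np.float64(-0.0189)), (392, [182, 183, 178], np.float64(-0.0207)), (396, [218, 199, 147], np.float64(-0.0225)), (400, [181, 155, 116], np.float64(-0.0244)), (404, [217, 206, 152], np.float64(-0.0263)), (408, [217, 201, 147], np.float64(-0.0282)), (412, [218, 213, 159], np.float64(-0.0301)), (416, [218, 207, 152], np.float64(-0.032))]
```

```bash
python3 -m handwheel '[[[-1,0,0.006,0.15,0],[-1,0,0,0.1,0],[-1,0,0,0.06,0],[-1,0,0,0.04,0],[-1,0,0,0,0]]]' && python3 -m handwheel '[[[-1,0,0,0.03,0],[-1,0,0,0.02,0],[-1,0,0,0,0]]]' && python3 -m handwheel '[[[-1,0,0,0.01,0],[-1,0,0,0.005,0],[-1,0,0,0,0]]]'
```

```text
time: 36.95
tcp_pos: [0.5462, -0.0144, 0.0594]
tool_rot: [0.709, 0.705, -0.0, -0.0]
ft_force: [0.3, 0.7, -2.0]
finger_gap: 0.0655
grip_force: 46.1
time: 37.25
tcp_pos: [0.5468, -0.0138, 0.0498]
tool_rot: [0.708, 0.706, -0.0, -0.0]
ft_force: [0.2, 0.4, -1.9]
finger_gap: 0.0651
grip_force: 46.1
time: 37.55
tcp_pos: [0.5469, -0.0137, 0.0469]
tool_rot: [0.708, 0.706, -0.0, -0.0]
ft_force: [-0.2, -0.8, -1.1]
finger_gap: 0.0654
grip_force: 46.1
```

```bash
python3 -m handwheel '[[[-1,0,0,0.006,0],[-1,0,0,0.005,0],[-1,0,0,0,0]]]' && python3 -m handwheel '[[[-1,0,0,0.005,0],[-1,0,0,0.003,0],[-1,0,0,0,0]]]'
```

```text
time: 37.85
tcp_pos: [0.5469, -0.0137, 0.0446]
tool_rot: [0.708, 0.706, -0.0, -0.0]
ft_force: [-0.2, -0.0, -2.2]
finger_gap: 0.0655
grip_force: 46.1
time: 38.15
tcp_pos: [0.547, -0.0138, 0.0444]
tool_rot: [0.708, 0.706, 0.0, 0.0]
ft_force: [-2.8, 0.7, 7.3]
finger_gap: 0.0652
grip_force: 47.1
```

```bash
python3 -m handwheel '[[[1,0,0,0,0],[1,0,0,0,0],[1,0,0,0,0],[1,0,0,0,0],[1,0,0,-0.05,0],[1,0,0,-0.1,0],[1,0,0,-0.15,0],[1,0,0,-0.15,0],[-1,0,-0.16,0,0],[-1,0,-0.16,0,0],[-1,0,0,0,0],[-1,0,0,0,0]]]' && python3 -m handwheel '[[[-1,0,0,0,0],[-1,0,0,0,0],[-1,0,0,0.1,0],[-1,0,0,0.15,0],[-1,0,0,0.12,0],[-1,0,0,0.06,0],[-1,0,0,0,0]]]' && python3 -m handwheel '[[[-1,0,0.049,0.0104,0],[-1,0,0.049,0.0104,0],[-1,0,0.049,0.0104,0],[-1,0,0.049,0.0104,0]]]' && python3 -m handwheel '[[[-1,0,0.049,0.0104,0],[-1,0,0.049,0.0104,0],[-1,0,0.049,0.0104,0]]]'
```

```text
time: 39.35
tcp_pos: [0.4828, -0.0135, 0.134]
tool_rot: [0.708, 0.706, 0.0, 0.0]
ft_force: [0.5, -0.4, -0.7]
finger_gap: 0.0285
grip_force: 0.0
time: 40.05
tcp_pos: [0.4819, -0.0135, 0.0454]
tool_rot: [0.708, 0.706, -0.001, -0.001]
ft_force: [-0.4, 0.3, 0.1]
finger_gap: 0.0003
grip_force: 0.0
time: 40.45
tcp_pos: [0.5237, -0.0137, 0.0393]
tool_rot: [0.708, 0.706, 0.0, 0.0]
ft_force: [-1.8, 0.4, 0.6]
finger_gap: -0.0
grip_force: 0.5
time: 40.75
tcp_pos: [0.5523, -0.0138, 0.0324]
tool_rot: [0.708, 0.706, -0.0, -0.0]
ft_force: [-1.7, 0.0, 0.8]
finger_gap: -0.0001
grip_force: 0.5
```

```bash
python3 -m handwheel '[[[-1,0,0.04,0.0085,0],[-1,0,0.04,0.0085,0],[-1,0,0.03,0.006,0],[-1,0,0,0,0]]]' && python3 -m handwheel '[[[-1,0,0.015,0.003,0],[-1,0,0.015,0.003,0],[-1,0,0,0,0]]]'&& python3 -m handwheel '[[[-1,0,0.015,0.003,0],[-1,0,0.01,0.002,0],[-1,0,0,0,0]]]'
```

```text
time: 41.15
tcp_pos: [0.5742, -0.0139, 0.0276]
tool_rot: [0.708, 0.706, 0.0, 0.0]
ft_force: [-0.3, -0.6, -0.7]
finger_gap: -0.0
grip_force: 0.0
time: 41.45
tcp_pos: [0.5797, -0.0139, 0.0267]
tool_rot: [0.708, 0.706, 0.0, 0.0]
ft_force: [0.3, -0.5, -0.7]
finger_gap: -0.0002
grip_force: 0.0
time: 41.75
tcp_pos: [0.584, -0.0138, 0.0258]
tool_rot: [0.708, 0.706, -0.0, -0.0]
ft_force: [-3.8, -0.6, 1.5]
finger_gap: 0.0003
grip_force: 1.8
```

Force is rising. I'll push a few mm more to make sure, then back off and check.

```bash
python3 -m handwheel '[[[-1,0,0.01,0.002,0],[-1,0,0,0,0]]]' && python3 -m handwheel '[[[-1,0,0.01,0.002,0],[-1,0,0,0,0]]]' && python3 -m handwheel '[[[-1,0,-0.05,-0.01,0],[-1,0,-0.1,-0.02,0],[-1,0,-0.1,-0.15,0],[-1,0,0,-0.2,0],[-1,0,0,-0.2,0],[-1,0,0,-0.2,0],[-1,0,0,0,0]]]'; python3 - <<'E'
from h import *
im,c=snap('wrist','w17');g=im.astype(int)
for n,t in(('N',[.552+.0498,-.0136,.0917]),('W',[.5828,.1368,.0917])):
    u,v=proj(c,t);r=int(round(v));print(n,u,v)
    if 0<=r<480: print([(x,g[r,x].tolist()) for x in range(int(u)-32,int(u)+72,4)])
x=int(proj(c,[.612,-.0136,.09])[0]);v=int(proj(c,[.612,-.0136,.09])[1]);print([(y,g[y,x].tolist()) for y in range(v-45,v+45,5)])
E
```

```text
time: 41.95
tcp_pos: [0.5842, -0.0138, 0.0257]
tool_rot: [0.708, 0.706, -0.001, -0.001]
ft_force: [-10.2, -0.0, 9.1]
finger_gap: 0.0
grip_force: 6.2
time: 42.15
tcp_pos: [0.5843, -0.0137, 0.0257]
tool_rot: [0.708, 0.706, -0.002, -0.002]
ft_force: [-18.0, 0.6, 15.5]
finger_gap: 0.0002
grip_force: 10.5
time: 42.85
tcp_pos: [0.5417, -0.0138, 0.1872]
tool_rot: [0.708, 0.706, 0.004, 0.004]
ft_force: [0.9, -0.2, -0.5]
finger_gap: 0.0002
grip_force: 0.0
N 389.9483020441363 222.4196025329213
[(357, [193, 133, 84]), (361, [193, 134, 85]), (365, [199, 135, 84]), (369, [107, 104, 95]), (373, [110, 105, 96]), (377, [114, 109, 101]), (381, [110, 105, 97]), (385, [103, 98, 91]), (389, [172, 168, 159]), (393, [214, 214, 201]), (397, [216, 218, 209]), (401, [184, 175, 169]), (405, [183, 174, 168]), (409, [183, 176, 169]), (413, [184, 177, 170]), (417, [184, 177, 171]), (421, [185, 176, 170]), (425, [185, 177, 171]), (429, [185, 176, 171]), (433, [184, 177, 170]), (437, [185, 176, 170]), (441, [194, 185, 178]), (445, [121, 114, 108]), (449, [98, 86, 74]), (453, [158, 113, 76]), (457, [158, 113, 75])]
[... 374 characters left out ...]
9, 162, 158]), (402, [169, 162, 157]), (406, [168, 162, 157]), (410, [168, 162, 157]), (414, [167, 162, 156]), (418, [170, 163, 158]), (422, [168, 162, 157]), (426, [168, 162, 156]), (430, [167, 161, 156]), (434, [168, 162, 157]), (438, [124, 118, 114]), (442, [113, 106, 102])]
[(176, [96, 78, 58]), (181, [91, 75, 57]), (186, [178, 126, 82]), (191, [109, 106, 98]), (196, [172, 169, 158]), (201, [213, 216, 208]), (206, [177, 174, 167]), (211, [188, 179, 173]), (216, [177, 169, 162]), (221, [182, 174, 167]), (226, [182, 175, 168]), (231, [178, 170, 163]), (236, [185, 177, 171]), (241, [217, 220, 212]), (246, [204, 201, 190]), (251, [110, 86, 63]), (256, [173, 121, 79]), (261, [214, 203, 152])]
```

Both tins' edges fall on the expected home pixels (N 388 against 390, W 374 against 375), and the hand is clear. I'm handing in.

```bash
python3 -m handwheel '[[[-1,0,0,-0.1,0],[-1,0,0,0,0],[-1,0,0,0,0]]]' && python3 -c "
from workcell import workorder;print(workorder.close_job())"
```

```text
time: 43.2
tcp_pos: [0.5385, -0.0137, 0.1999]
tool_rot: [0.708, 0.706, -0.0, -0.0]
ft_force: [-0.1, 0.5, -0.8]
finger_gap: 0.0002
grip_force: 0.0
the job is handed in; nothing more can be done
None
```

I handed the job in at 43 s: both tins were stood on the worktop and released first, and each is now against the back stop of its own lane (by push force and wrist-camera check; no verdict was returned).

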